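# Turn the desk carousel so the ink faces the pointer

### The arm

A 6-joint arm with a two-finger parallel gripper is mounted at the origin on the work surface; the furniture and walls round the work are solid. World frame = base frame: x ahead of the robot, y to its left, z up, the work surface at z = 0. Lengths are in m, angles in degrees, forces in N, time in s.
With the tool pointing down it reaches from about 0.375 to 0.925 m from the base axis. Payload 5.7 kg.
Tool frame: the origin (TCP) lies between the finger pads; the fingertips stand 8 mm ahead of it and the grasp point (between the pads) lies 11 mm behind it (finger_overhang is the z of the fingertips in the tool frame, in m); z points along the fingers, y is the line along which they close (so a half turn about z gives the same grasp; the last joint's range is limited). The gripper opens to 88 mm and grips with 3 to 60 N. Pads are 20 mm wide; open, the fingers measure 115 mm over their backs; the gripper's body (75 mm by 178 mm) begins 61 mm behind the grasp point.
Start: joints at [-81.137, 20.558, 86.54, -0, 72.909, -6.595], TCP at [0.16, -0.578, 0.231] pointing down, gripper open.
Joint ranges: [-170.27, 170.27], [-57.76, 135], [12.27, 136.19], [-55.21, 235.2], [11.17, 155.16], [-170.74, 170.74]. Speed limits (degrees/s): [136.94, 136.94, 180, 180, 180, 180].

### API

Orientations are given as [roll, pitch, yaw] about the fixed x, y, z axes, in that order (R = Rz(yaw) Ry(pitch) Rx(roll)).
In Python, from station import sense, read_camera, camera_params, job_done, finger_overhang gives the robot as it stands.
- The arm moves only by the tool play_rows, never from a script. Its argument "steps" is a list of rows, each an object with "gripper": the opening, from -1 (shut) to 1 (fully open), so that 0 is half open; "slide": the shift along the tool's x, y, z as a fraction of full scale, a list of three; "spin": the turn about the tool's z as a fraction of full scale. In form: [{"gripper": gripper, "slide": [x, y, z], "spin": spin}, ...]. A call has 1 to 5 rows; each row shifts and turns the commanded pose from where the row before left it, along the tool's axes as they then stand; what a row does not reach is not made up. Full scale, the value 1, is 0.02 m for a shift and 4 degrees for a turn. A row lasts 1/8 s, in which the tool goes at most 62.5 mm and 10.7 degrees, less where a joint would pass 70% of its speed; a pose out of reach is approached as far as the arm can. A call with a number of a shift or a turn outside -1 to 1 is refused whole. A call with a gripper value outside its range is refused whole. The fingers move at their own pace and stop on an object; "squeeze" is the grip in N (left out, the last holds). Time passes only in rows, so rows that do not move let the fingers close. It gives the time, the measured TCP pose, the force, the opening and the grip force at its end, in the units of the state.
- sense(): the state, without advancing time (a new reading comes with each control period).
- read_camera(name): name is "scene" or "side" or "wrist"; returns the picture (400x640x3 uint8, red, green, blue); there is no depth.
- camera_params(name): a dict with "intrinsics" (3x3 intrinsics, pixels), "camera_from_world" (4x4, takes a point from world to camera coordinates). Camera axes: x right, y up, looking along -z (the intrinsics and any distortion apply to the point x, -y, -z); pixel columns grow to the right and rows downward; lengths in m; the calibration is good to about 2 mm. A picture is of the moment at which its call begins: read the wrist's pose just before it. camera_params takes no time and is no camera call; for the wrist camera it gives the pose at the moment of the call.
- job_done(): hands the job in; it is judged then, once.
The state is a dict: "time": time; "joints": joint angles; "dq": joint speeds; "joint_efforts": joint torques, N m; "tcp_pos": TCP position; "tcp_rot": TCP orientation; "ft_force": force on the tool from outside, world axes, zero at the start; "moment": the same for the moment, N m; "opening": opening from 0.0 (shut) to 1.0 (fully open); "gripper_force": force on a finger pad.
Only numpy, scipy, OpenCV 4.12 (cv2) and the standard library are available. Lean on these libraries where they do the work, as an engineer would, in place of code of your own. Each camera call takes 0.05 s, during which the arm holds its last target. There are 200 camera calls.

### The job

Push the rim of the round desk carousel, by its brass posts or its wooden edge, and turn it smoothly until the blue ink bottle stands centred at the red pointer at its front edge. Do not touch or lift anything that stands on the carousel, keep all of it standing, do not whirl the carousel round, and leave the things on the desk about it where they are.

Things in the scene. Friction and masses are not known exactly. Their poses are not given: they have to be found in the camera images.
- organiser: The fixed base of a desk carousel: a flat dark steel disc, 224 mm across, 12 mm thick. Origin: on the carousel's vertical axis, at the desk surface.
- pointer: Flat red arrow, 6 mm high, fixed on the desk just outside the platter and pointing inward. Origin: on the carousel's axis at the desk surface; the arrow lies 128 to 179 mm out along its own -x axis. At the pointer means on the line from the axis along this -x axis.
- platter (a joint): Angle (rad) of the carousel's round light-wood platter about the vertical axis of the base, counter-clockwise from above positive. It turns both ways, well over a full turn, with light friction (about 0.7 N at the rim) and stops where it is left.
- platter_top (a point): Centre of the platter's top face, on the axis, 28 mm above the desk. The platter is 250 mm across; its wooden edge spans heights 13.5 to 28 mm; a cork inlay covers its top. Five items stand loose on it about 60 mm from the axis and turn with it by friction; the tallest reaches 94 mm above the desk.
- post_tip (a point): Top centre of one of the eight alike brass posts upright on the platter's rim, 71 mm above the desk. The posts stand 116 mm from the axis, every 45 degrees, this one on the base's +x axis when the joint reads 0; each is 11 to 15 mm thick and 43 mm tall.
- ink_bottle: Square dark blue ink bottle with a black cap, 49 x 48 mm, 58 mm high; loose on the platter, origin at the centre of its underside. It must come to the pointer.
- rubber_stamp_1: Hand stamp with a brown turned handle, 24 x 48 mm, 66 mm high; loose on the platter, origin at the centre of its underside. Do not touch.
- rubber_stamp_2: Hand stamp with a black turned handle, 24 x 48 mm, 66 mm high; loose on the platter, origin at the centre of its underside. Do not touch.
- binder_clip_1: Black binder clip standing on its jaws, 32 x 31 mm, 43 mm high with its wire loops; loose on the platter, origin at the centre of its underside. Do not touch.
- eraser: Blue and white eraser lying flat, 21 x 52 mm, 12 mm high; loose on the platter, near the pointer at the start; origin at the centre of its underside. Do not touch.
- mug: White mug, 84 x 123 mm with its handle, 91 mm high, on the desk to the left; origin at the centre of its underside. Leave alone.
- desk_clock: Small brass clock on a wooden foot, 35 x 80 mm, 87 mm high, at the far left; origin at the centre of its underside. Leave alone.
- stapler: Black stapler, 36 x 153 mm, 44 mm high, at the far right; origin at the centre of its underside. Leave alone.
There are look-alikes about, which are no part of the job. Leave any purple look-alike of the rubber_stamp_1 alone.

How it is judged (in metres and radians):
At the end, for the whole second after the job is handed in: The ink bottle's centre is within 12 mm either side of the pointer's line and 42 to 80 mm from the carousel's axis on the pointer's side; the platter is at rest; the bottle, both stamps, the clip and the eraser all stand (or lie, the eraser) on the platter, untilted, within 85 mm of its axis (y of ink_bottle in the frame of pointer between -0.012 and 0.012 m and x of ink_bottle in the frame of pointer between -0.08 and -0.042 m and velocity of joint platter between -0.05 and 0.05 rad/s and linear speed of ink_bottle below 0.02 m/s and height (world z) of eraser between 0.02 and 0.036 m and angle between each of eraser, ink_bottle, rubber_stamp_1, rubber_stamp_2, binder_clip_1's own z axis and vertical below 0.15 rad and horizontal distance between each of eraser, ink_bottle, rubber_stamp_1, rubber_stamp_2, binder_clip_1 and organiser below 0.085 m and height (world z) of ink_bottle between 0.02 and 0.036 m and height (world z) of rubber_stamp_1 between 0.02 and 0.036 m and height (world z) of rubber_stamp_2 between 0.02 and 0.036 m and height (world z) of binder_clip_1 between 0.02 and 0.036 m); the robot touches nothing.
It fails at once if the robot touches something that stands on the carousel (contact force between any of the arm, the fingers and eraser above 0.5 N or contact force between any of the arm, the fingers and ink_bottle above 0.5 N or contact force between any of the arm, the fingers and rubber_stamp_1 above 0.5 N or contact force between any of the arm, the fingers and rubber_stamp_2 above 0.5 N or contact force between any of the arm, the fingers and binder_clip_1 above 0.5 N).
It fails at once if something on the carousel is lifted, tipped over or off the platter (height (world z) of any of eraser, ink_bottle, rubber_stamp_1, rubber_stamp_2, binder_clip_1 above 0.045 m or angle between any of eraser, ink_bottle, rubber_stamp_1, rubber_stamp_2, binder_clip_1's own z axis and vertical above 0.4 rad or height (world z) of any of eraser, ink_bottle, rubber_stamp_1, rubber_stamp_2, binder_clip_1 below 0.015 m).
It fails at once if the mug, clock or stapler is moved by more than 20 mm (distance of any of mug, desk_clock, stapler from where it was at the start of the episode above 0.02 m).
It fails at once if the platter is whirled round (over 3 rad/s) (velocity of joint platter above 3 rad/s or velocity of joint platter below -3 rad/s).
It also fails if it takes over 48 s, if anything falls off the work surface, if the arm or the gripper's body presses on something with over 40 N, if the wrist force passes 120 N, or if a joint passes its speed limit or range.

## Working session

There is one attempt and no reset: what is moved stays moved. The work goes in short steps, Python scripts to look and compute and a tool call to move; the robot and the scene stay as the last step left them, time stands still between calls to the robot, and variables do not carry over. Pictures are saved under pics/ and viewed, at most 10 in all, crops included, and the job is handed in when it is done.

Besides the shell and the picture viewer there is one more tool, called after ">>>" as name([rows], argument=value, ...), one row to a line, values as JSON. play_rows: Moves the arm, as the interface text tells. Its arguments: {"type":"object","properties":{"steps":{"type":"array"},"squeeze":{"type":"number"}},"required":["steps"]}

```bash
mkdir -p pics; cat > h.py <<'E'
import numpy as np, cv2
from station import *
def snap(n,f):
    im=read_camera(n); cv2.imwrite(f'pics/{f}.png',im[:,:,::-1]); return im
def ray(n,u,v,z):
    p=camera_params(n); K=np.array(p['intrinsics']); T=np.array(p['camera_from_world'])
    d=np.linalg.inv(K)@[u,v,1]; d=np.array([d[0],-d[1],-d[2]])
    R=T[:3,:3]; o=-R.T@T[:3,3]; w=R.T@d
    return o+w*(z-o[2])/w[2]
def proj(n,P):
    p=camera_params(n); K=np.array(p['intrinsics']); T=np.array(p['camera_from_world'])
    c=T[:3,:3]@np.array(P)+T[:3,3]; q=K@[c[0],-c[1],-c[2]]; return q[:2]/q[2]
E
python3 - <<'E'
from h import *
a=snap('scene','s0');b=snap('side','d0')
s=sense();print(s['tcp_pos'],s['tcp_rot'],s['time'])
for n in('scene','side'):
    T=np.array(camera_params(n)['camera_from_world']);print(n,-T[:3,:3].T@T[:3,3])
E
```

```text
[ 0.15982369 -0.57769656  0.2298983 ] [-1.79904786e+02 -9.95288247e-03  1.54601566e+01] 0.1
scene [0.04308206 0.62618002 0.84722647]
side [ 0.35855455 -0.96502342  0.45832008]
```

View pics/s0.png

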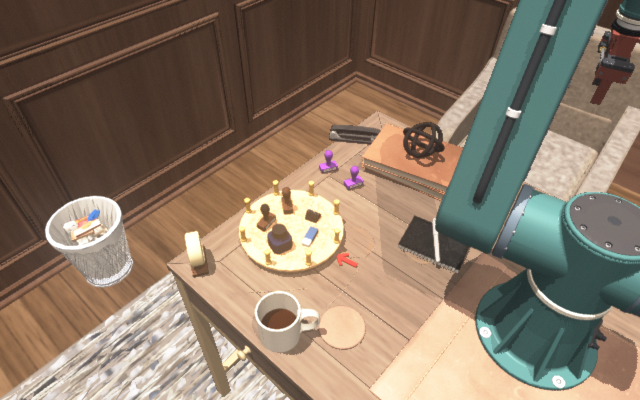

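View pics/d0.png

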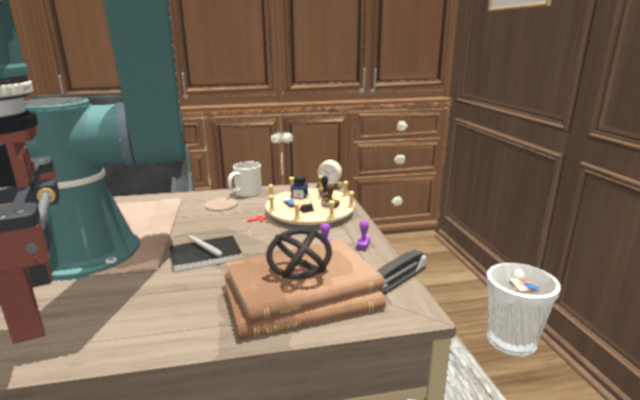

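The scene view shows the platter centred near (291,230), the bottle at (280,238), the eraser at (310,236) and the red pointer at (346,260). The mug, at (280,320), is close to the near-left rim. The side view agrees with this.

```bash
python3 - <<'E'
from h import *
from scipy.optimize import least_squares
im=cv2.imread('pics/s0.png'); hsv=cv2.cvtColor(im,cv2.COLOR_BGR2HSV)
r=cv2.inRange(hsv,(0,170,120),(8,255,255))|cv2.inRange(hsv,(174,170,120),(180,255,255))
r[:, :320]=0;r[:,370:]=0;r[:240]=0;r[280:]=0
ys,xs=np.where(r>0);P=np.array([ray('scene',x,y,.006)[:2] for x,y in zip(xs,ys)])
print('red',len(xs),P.mean(0))
print('platter hsv',hsv[255,275],hsv[215,260],'desk',hsv[280,240],hsv[290,360])
m=cv2.inRange(hsv,(12,60,195),(32,255,255));m[:180]=0;m[280:]=0;m[:,:230]=0;m[:,355:]=0
cs,_=cv2.findContours(m,0,1);c=max(cs,key=cv2.contourArea);h=cv2.convexHull(c)[:,0]
Q=np.array([ray('scene',x,y,.028)[:2] for x,y in h])
f=least_squares(lambda p:np.hypot(*(Q-p[:2]).T)-.125,Q.mean(0),loss='soft_l1',f_scale=.003)
print('axis',f.x,np.round((np.hypot(*(Q-f.x).T)-.125)*1000))
d=P.mean(0)-f.x;print('ptr r,ang',np.hypot(*d),np.degrees(np.arctan2(d[1],d[0])))
u,s,vt=np.linalg.svd(P-P.mean(0));print('arrow axis',np.degrees(np.arctan2(vt[0,1],vt[0,0])))
out=cv2.resize(im[170:350,220:380],None,fx=5,fy=5)[:600*2]
M=cv2.resize(im[170:280,225:365],None,fx=5.5,fy=5.4,interpolation=cv2.INTER_CUBIC)
cv2.imwrite('pics/s0c.png',M)
E
```

```text
red 26 [0.39627354 0.12086798]
platter hsv [ 29  45 255] [ 29  41 255] desk [ 14  83 222] [ 14  86 216]
axis [0.56332646 0.08468767] [ 22.  20. 107. 127.  51.   5.]
ptr r,ang 0.17092599253922008 167.77962677245867
arrow axis -175.0466177052278
```

View pics/s0c.png

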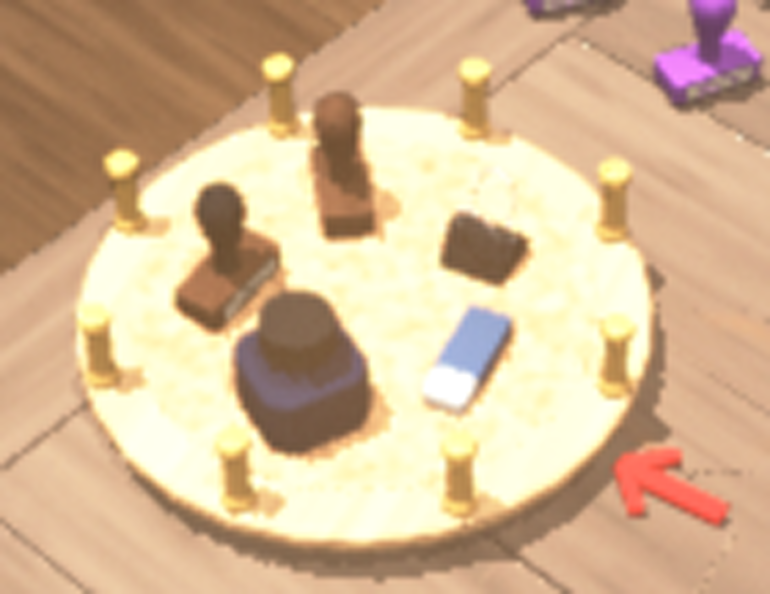

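The crop shows eight post tips at crop pixels (278,60), (474,66), (614,168), (617,325), (460,440), (235,440), (95,318) and (122,158). The cap top is near (298,308), and the arrow runs from (614,465) to (725,515).

```bash
python3 - <<'E'
from h import *
from scipy.optimize import least_squares
f=lambda X,Y,z:ray('scene',225+X/5.5-.4,170+Y/5.4-.4,z)[:2]
Q=np.array([f(x,y,.071) for x,y in [(278,60),(474,66),(614,168),(617,325),(460,440),(235,440),(95,318),(122,158)]])
s=least_squares(lambda p:np.hypot(*(Q-p).T)-.116,Q.mean(0));c=s.x
print(c,np.round(s.fun*1e3,1));print('posts',np.round(np.degrees(np.arctan2(*(Q-c).T[::-1])),1))
for n,x,y,z in [('cap',298,312,.086),('tip',614,465,.006),('tail',725,515,.006),('eraser',468,358,.04),('clip',487,235,.06),('st',222,195,.094),('st',338,103,.094),('purple',712,5,.066)]:
    d=f(x,y,z)-c;print(n,f(x,y,z).round(4),np.hypot(*d).round(4),np.degrees(np.arctan2(d[1],d[0])).round(1))
print('mug',ray('scene',280,305,.091),'handle',ray('scene',316,320,.05))
E
```

```text
[0.54801276 0.14092425] [ 1.3 -0.1 -0.6  0.3 -0.2  0.8 -0.5 -0.8]
posts [ -27.4  -72.  -117.1 -162.8  153.3  109.1   64.6   17.7]
cap [0.5289 0.1965] 0.0587 109.0
tip [0.4211 0.1235] 0.1281 -172.2
tail [0.3703 0.113 ] 0.1799 -171.1
eraser [0.4874 0.1413] 0.0607 179.6
clip [0.5164 0.0971] 0.0541 -125.8
st [0.5928 0.1763] 0.057 38.3
st [0.5956 0.1048] 0.0597 -37.2
purple [ 0.5328 -0.0782] 0.2197 -94.0
mug [0.38849085 0.33347149 0.091     ] handle [0.33180978 0.29453941 0.05      ]
```

The post circle fits to about 1 mm:
- **Axis:** (0.548, 0.141).
- **Pointer:** 188.4°.
- **Bottle:** 109° at 59 mm, so the platter must turn about +79°.

I'll straddle the post at -117° from above and carry it along the arc.

>>> play_rows([
  {"gripper": -0.23, "slide": [0.97, -1, -0.6], "spin": 0},
  {"gripper": -0.23, "slide": [0.97, -1, -0.6], "spin": 0},
  {"gripper": -0.23, "slide": [0.97, -1, -0.6], "spin": 0},
  {"gripper": -0.23, "slide": [0.97, -1, -0.6], "spin": 0},
  {"gripper": -0.23, "slide": [0.97, -1, -0.6], "spin": 0},
])

```text
time: 0.72
tcp_pos: [0.2275, -0.4545, 0.2914]
tcp_rot: [-180.0, -0.0, 15.5]
ft_force: [1.0, -0.3, -0.4]
opening: 0.467
gripper_force: 0.0
```

>>> play_rows([
  {"gripper": -0.23, "slide": [0.97, -1, 0], "spin": 0},
  {"gripper": -0.23, "slide": [0.97, -1, 0], "spin": 0},
  {"gripper": -0.23, "slide": [0.97, -1, 0], "spin": 0},
  {"gripper": -0.23, "slide": [0.97, -1, 0], "spin": 0},
  {"gripper": -0.23, "slide": [0.97, -1, 0], "spin": 0},
])

```text
time: 1.35
tcp_pos: [0.2941, -0.3322, 0.2911]
tcp_rot: [180.0, -0.0, 15.5]
ft_force: [-0.7, 0.2, 0.4]
opening: 0.382
gripper_force: 0.0
```

>>> play_rows([
  {"gripper": -0.23, "slide": [0.97, -1, 0], "spin": 0},
  {"gripper": -0.23, "slide": [0.97, -1, 0], "spin": 0},
  {"gripper": -0.23, "slide": [0.97, -1, 0], "spin": 0},
  {"gripper": -0.23, "slide": [0.97, -1, 0], "spin": 0},
  {"gripper": -0.23, "slide": [0.97, -1, 0], "spin": 0},
])

```text
time: 1.98
tcp_pos: [0.3607, -0.21, 0.2911]
tcp_rot: [180.0, -0.0, 15.5]
ft_force: [0.5, -0.3, -0.5]
opening: 0.383
gripper_force: 0.0
```

>>> play_rows([
  {"gripper": -0.23, "slide": [0.97, -1, 0], "spin": 0},
  {"gripper": -0.23, "slide": [0.97, -1, 0], "spin": 0},
  {"gripper": -0.23, "slide": [0.97, -1, 0], "spin": 0},
  {"gripper": -0.23, "slide": [0.97, -1, 0], "spin": 0},
  {"gripper": -0.23, "slide": [0.97, -1, 0], "spin": 0},
])

```text
time: 2.6
tcp_pos: [0.4273, -0.0877, 0.2911]
tcp_rot: [180.0, -0.0, 15.5]
ft_force: [0.2, 0.0, 0.3]
opening: 0.384
gripper_force: 0.0
```

>>> play_rows([
  {"gripper": -0.23, "slide": [0.97, -1, 0], "spin": 0},
  {"gripper": -0.23, "slide": [0.97, -1, 0], "spin": 0},
  {"gripper": -0.23, "slide": [0.97, -1, 0], "spin": 0},
  {"gripper": -0.23, "slide": [0.97, -1, 0], "spin": 0},
  {"gripper": -0.23, "slide": [0.97, -1, 0], "spin": 0},
])

```text
time: 3.22
tcp_pos: [0.4939, 0.0345, 0.2911]
tcp_rot: [180.0, -0.0, 15.5]
ft_force: [0.2, 0.2, 0.0]
opening: 0.382
gripper_force: 0.0
```

>>> play_rows([
  {"gripper": -0.23, "slide": [0, 0, 0.6], "spin": -1},
  {"gripper": -0.23, "slide": [0, 0, 0.6], "spin": -1},
  {"gripper": -0.23, "slide": [0, 0, 0.6], "spin": -1},
  {"gripper": -0.23, "slide": [0, 0, 0.6], "spin": -1},
  {"gripper": -0.23, "slide": [0, 0, 0.6], "spin": -1},
])

```text
time: 3.85
tcp_pos: [0.4936, 0.0336, 0.2308]
tcp_rot: [180.0, -0.0, 35.6]
ft_force: [-1.5, -0.2, 0.8]
opening: 0.382
gripper_force: 0.0
```

>>> play_rows([
  {"gripper": -0.23, "slide": [0, 0, 0.6], "spin": -1},
  {"gripper": -0.23, "slide": [0, 0, 0.6], "spin": -1},
  {"gripper": -0.23, "slide": [0, 0, 0.6], "spin": -1},
  {"gripper": -0.23, "slide": [0, 0, 0.6], "spin": -1},
  {"gripper": -0.23, "slide": [0, 0, 0.6], "spin": -1},
])

```text
time: 4.47
tcp_pos: [0.4938, 0.0336, 0.1708]
tcp_rot: [180.0, -0.0, 55.6]
ft_force: [-0.0, 0.1, -0.7]
opening: 0.387
gripper_force: 0.0
```

>>> play_rows([
  {"gripper": -0.23, "slide": [0, 0, 0], "spin": -1},
  {"gripper": -0.23, "slide": [0, 0, 0], "spin": -0.95},
  {"gripper": -0.23, "slide": [0, 0, 0], "spin": 0},
  {"gripper": -0.23, "slide": [0, 0, 0], "spin": 0},
])

```text
time: 4.97
tcp_pos: [0.494, 0.0333, 0.1709]
tcp_rot: [180.0, -0.0, 63.2]
ft_force: [0.5, 0.1, 0.2]
opening: 0.383
gripper_force: 0.0
```

```bash
python3 - <<'E'
from h import *
s=sense();snap('wrist','w1');snap('scene','s1');print(s['time'],s['tcp_pos'],s['tcp_rot'],s['opening'],s['ft_force'])
c=np.array([.548,.141])
for a in(-116.8,):
    t=np.radians(a);print(proj('wrist',[*(c+.116*np.array([np.cos(t),np.sin(t)])),.071]))
print(proj('wrist',[*s['tcp_pos'][:2],.071]))
E
```

```text
4.975 [0.49396785 0.03326717 0.17094916] [ 1.79987469e+02 -1.07708276e-02  6.32049951e+01] 0.3826802773867974 [0.48832493 0.11663999 0.20275877]
[317.0256683  195.92948937]
[317.40103649 200.63425613]
```

View pics/w1.png

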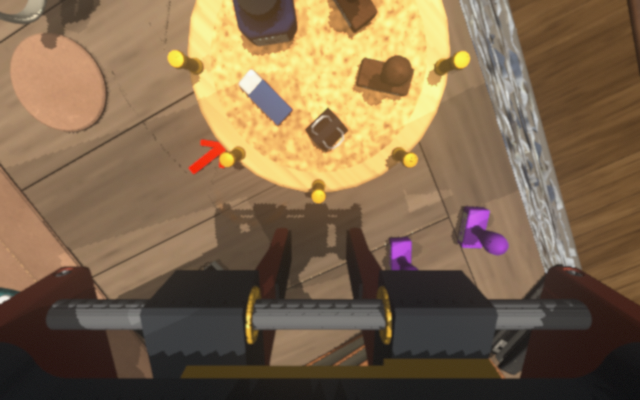

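The wrist view shows the post at (318,195), against a predicted (317,196), with the fingers straddling its line. Next I descend to TCP z ≈ 0.053.

>>> play_rows([
  {"gripper": -0.23, "slide": [0.1, 0, 1], "spin": 0},
  {"gripper": -0.23, "slide": [0, 0, 1], "spin": 0},
  {"gripper": -0.23, "slide": [0, 0, 1], "spin": 0},
  {"gripper": -0.23, "slide": [0, 0, 1], "spin": 0},
  {"gripper": -0.23, "slide": [0, 0, 1], "spin": 0},
])

```text
time: 5.7
tcp_pos: [0.4952, 0.0347, 0.0702]
tcp_rot: [180.0, -0.0, 63.2]
ft_force: [-0.7, 0.5, 0.0]
opening: 0.383
gripper_force: 0.0
```

>>> play_rows([
  {"gripper": -0.23, "slide": [0, 0, 0.9], "spin": 0},
  {"gripper": -0.23, "slide": [0, 0, 0], "spin": 0},
])

```text
time: 5.95
tcp_pos: [0.4939, 0.0348, 0.0517]
tcp_rot: [-179.9, 0.1, 63.2]
ft_force: [0.4, -0.1, 0.4]
opening: 0.383
gripper_force: 0.0
```

>>> play_rows([
  {"gripper": -0.23, "slide": [0.001, 0.103, 0], "spin": -0.25},
  {"gripper": -0.23, "slide": [0.001, 0.103, 0], "spin": -0.25},
  {"gripper": -0.23, "slide": [0.001, 0.103, 0], "spin": -0.25},
  {"gripper": -0.23, "slide": [0.001, 0.103, 0], "spin": -0.25},
  {"gripper": -0.23, "slide": [0.001, 0.103, 0], "spin": -0.25},
])

```text
time: 6.58
tcp_pos: [0.5044, 0.0305, 0.0528]
tcp_rot: [-180.0, -0.0, 68.3]
ft_force: [-1.8, 0.4, 0.9]
opening: 0.384
gripper_force: 0.4
```

>>> play_rows([
  {"gripper": -0.23, "slide": [0.002, 0.145, 0], "spin": -0.35},
  {"gripper": -0.23, "slide": [0.003, 0.186, 0], "spin": -0.45},
  {"gripper": -0.23, "slide": [0.004, 0.227, 0], "spin": -0.55},
  {"gripper": -0.23, "slide": [0.006, 0.269, 0], "spin": -0.65},
  {"gripper": -0.23, "slide": [0.008, 0.31, 0], "spin": -0.75},
])

```text
time: 7.2
tcp_pos: [0.5263, 0.024, 0.0526]
tcp_rot: [-180.0, -0.0, 79.4]
ft_force: [-1.3, 0.9, 1.0]
opening: 0.387
gripper_force: 0.4
```

```bash
python3 - <<'E'
from h import *
s=sense();snap('scene','s2');d=np.array(s['tcp_pos'][:2])-[.548,.141];print(s['time'],np.hypot(*d),np.degrees(np.arctan2(d[1],d[0])),s['tcp_rot'],s['ft_force'])
E
```

```text
7.2 0.11896719973784577 -100.5069661088865 [-1.79975579e+02 -2.24984354e-03  7.94148854e+01] [-1.32769236  0.85022933  1.04487383]
```

>>> play_rows([
  {"gripper": -0.23, "slide": [0.008, 0.31, 0], "spin": -0.75},
  {"gripper": -0.23, "slide": [0.008, 0.31, 0], "spin": -0.75},
  {"gripper": -0.23, "slide": [0.008, 0.31, 0], "spin": -0.75},
  {"gripper": -0.23, "slide": [0.008, 0.31, 0], "spin": -0.75},
  {"gripper": -0.23, "slide": [0.008, 0.31, 0], "spin": -0.75},
])

```text
time: 7.88
tcp_pos: [0.5571, 0.0224, 0.0526]
tcp_rot: [-180.0, -0.0, 94.4]
ft_force: [-0.6, 1.1, 0.4]
opening: 0.389
gripper_force: 0.4
```

>>> play_rows([
  {"gripper": -0.23, "slide": [0.008, 0.31, 0], "spin": -0.75},
  {"gripper": -0.23, "slide": [0.008, 0.31, 0], "spin": -0.75},
  {"gripper": -0.23, "slide": [0.008, 0.31, 0], "spin": -0.75},
  {"gripper": -0.23, "slide": [0.008, 0.31, 0], "spin": -0.75},
  {"gripper": -0.23, "slide": [0.008, 0.31, 0], "spin": -0.75},
])

```text
time: 8.5
tcp_pos: [0.5873, 0.0287, 0.0525]
tcp_rot: [-180.0, -0.0, 109.4]
ft_force: [-1.1, 0.4, 0.1]
opening: 0.387
gripper_force: 0.4
```

```bash
python3 - <<'E'
from h import *
s=sense();d=np.array(s['tcp_pos'][:2])-[.548,.141];print(s['time'],np.hypot(*d),np.degrees(np.arctan2(d[1],d[0])),s['tcp_rot'],s['ft_force'],s['joints'])
E
```

```text
8.5 0.11900685801961818 -70.73293497361398 [-1.79968013e+02 -1.62721813e-02  1.09358637e+02] [-1.14830195  0.36480976  0.14029089] [-3.93722987e+00  3.15411506e+01  9.77582701e+01  2.96453552e-03
  5.07363942e+01 -2.32977482e+01]
```

>>> play_rows([
  {"gripper": -0.23, "slide": [0.008, 0.31, 0], "spin": -0.75},
  {"gripper": -0.23, "slide": [0.008, 0.31, 0], "spin": -0.75},
  {"gripper": -0.23, "slide": [0.008, 0.31, 0], "spin": -0.75},
  {"gripper": -0.23, "slide": [0.008, 0.31, 0], "spin": -0.75},
  {"gripper": -0.23, "slide": [0.008, 0.31, 0], "spin": -0.75},
])

```text
time: 9.12
tcp_pos: [0.6148, 0.0426, 0.0525]
tcp_rot: [-180.0, -0.0, 124.4]
ft_force: [-0.9, -0.1, -0.6]
opening: 0.383
gripper_force: 0.3
```

>>> play_rows([
  {"gripper": -0.23, "slide": [0.008, 0.31, 0], "spin": -0.75},
  {"gripper": -0.23, "slide": [0.006, 0.269, 0], "spin": -0.65},
  {"gripper": -0.23, "slide": [0.005, 0.227, 0], "spin": -0.55},
  {"gripper": -0.23, "slide": [0.003, 0.165, 0], "spin": -0.4},
  {"gripper": -0.23, "slide": [0.001, 0.103, 0], "spin": -0.25},
])

```text
time: 9.75
tcp_pos: [0.6315, 0.0563, 0.0526]
tcp_rot: [-180.0, -0.0, 134.7]
ft_force: [-0.7, -0.5, -0.3]
opening: 0.386
gripper_force: 0.3
```

>>> play_rows([
  {"gripper": -0.23, "slide": [0, 0, 0], "spin": 0},
  {"gripper": -0.23, "slide": [0, 0, 0], "spin": 0},
])

```text
time: 10.0
tcp_pos: [0.6317, 0.0562, 0.0528]
tcp_rot: [180.0, 0.0, 134.6]
ft_force: [-0.5, 0.6, 0.1]
opening: 0.387
gripper_force: 0.0
```

```bash
python3 - <<'E'
from h import *
s=sense();d=np.array(s['tcp_pos'][:2])-[.548,.141];print(s['time'],np.hypot(*d),np.degrees(np.arctan2(d[1],d[0])),s['tcp_rot'],s['ft_force'])
im=snap('scene','s3')
cv2.imwrite('pics/s3c.png',cv2.resize(im[170:280,225:365,::-1],None,fx=5.5,fy=5.4,interpolation=cv2.INTER_CUBIC))
E
```

```text
10.0 0.11912974677378797 -45.37609449202587 [1.79979788e+02 1.21001384e-02 1.34643150e+02] [-0.54835224  0.59260735  0.05755778]
```

View pics/s3c.png

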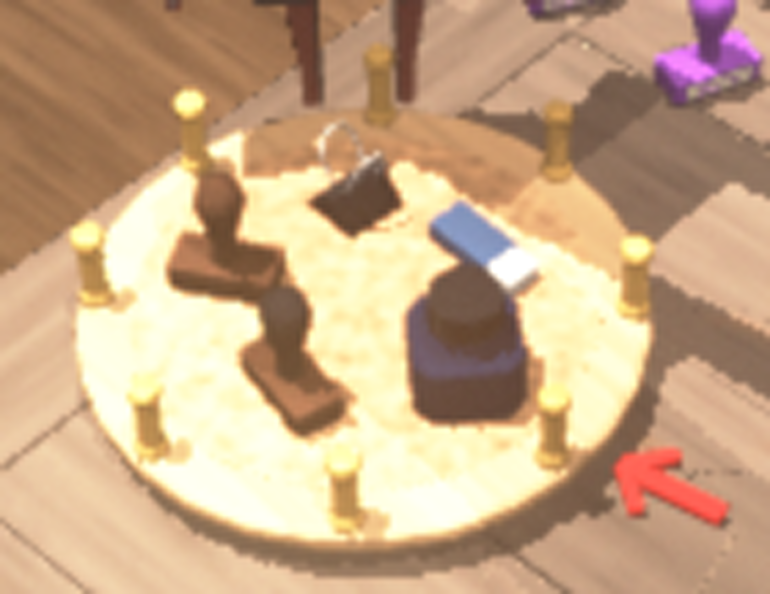

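The crop shows the platter turned with all five items standing. The cap top is near (468,286), still short of the pointer, and the posts sit at (377,52), (190,97), (88,230), (557,108), (636,243), (554,395), (343,460) and (145,385).

```bash
python3 - <<'E'
from h import *
f=lambda X,Y,z:ray('scene',225+X/5.5-.4,170+Y/5.4-.4,z)[:2]
c=np.array([.548,.141])
for n,x,y,z in [('cap',468,286,.086)]+[('post',x,y,.071) for x,y in [(377,52),(190,97),(88,230),(557,108),(636,243),(554,395),(343,460),(145,385)]]:
    d=f(x,y,z)-c;print(n,np.hypot(*d).round(4),np.degrees(np.arctan2(d[1],d[0])).round(1))
E
```

```text
cap 0.0604 -179.7
post 0.1152 -49.6
post 0.1164 -5.4
post 0.115 39.6
post 0.115 -94.9
post 0.1154 -139.5
post 0.1165 174.9
post 0.1175 130.5
post 0.115 85.8
```

>>> play_rows([
  {"gripper": -0.23, "slide": [0.001, 0.103, 0], "spin": -0.25},
  {"gripper": -0.23, "slide": [0.003, 0.186, 0], "spin": -0.45},
  {"gripper": -0.23, "slide": [0.004, 0.227, 0], "spin": -0.55},
  {"gripper": -0.23, "slide": [0.004, 0.207, 0], "spin": -0.5},
  {"gripper": -0.23, "slide": [0.003, 0.165, 0], "spin": -0.4},
])

```text
time: 10.68
tcp_pos: [0.6434, 0.0699, 0.0527]
tcp_rot: [180.0, 0.0, 143.4]
ft_force: [-0.1, -1.6, 0.7]
opening: 0.382
gripper_force: 0.4
```

>>> play_rows([
  {"gripper": -0.23, "slide": [0.002, 0.124, 0], "spin": -0.3},
  {"gripper": -0.23, "slide": [0, 0.06, 0], "spin": -0.15},
  {"gripper": -0.23, "slide": [0, 0, 0], "spin": 0},
  {"gripper": -0.23, "slide": [0, -0.15, 0], "spin": 0},
  {"gripper": -0.23, "slide": [0, -0.15, 0], "spin": 0},
])

```text
time: 11.3
tcp_pos: [0.6417, 0.0675, 0.0527]
tcp_rot: [180.0, -0.0, 145.1]
ft_force: [-0.3, 0.2, 0.3]
opening: 0.383
gripper_force: 0.0
```

>>> play_rows([
  {"gripper": -0.23, "slide": [0, 0, -0.9], "spin": 0},
  {"gripper": -0.23, "slide": [0, 0, -1], "spin": 0},
  {"gripper": -0.23, "slide": [0, 0, -1], "spin": 0},
  {"gripper": -0.23, "slide": [0, 0, -1], "spin": 0},
  {"gripper": -0.23, "slide": [0, 0, -1], "spin": 0},
])

```text
time: 11.92
tcp_pos: [0.6422, 0.0677, 0.1529]
tcp_rot: [179.9, 0.1, 145.0]
ft_force: [0.4, -1.2, 0.5]
opening: 0.384
gripper_force: 0.0
```

>>> play_rows([
  {"gripper": -0.23, "slide": [-1, 0, -1], "spin": 0},
  {"gripper": -0.23, "slide": [-1, 0, -1], "spin": 0},
  {"gripper": -0.23, "slide": [0, 0, 0], "spin": 0},
])

```text
time: 12.3
tcp_pos: [0.6771, 0.044, 0.1937]
tcp_rot: [179.8, 0.3, 145.0]
ft_force: [0.1, -0.2, -0.9]
opening: 0.385
gripper_force: 0.0
```

```bash
python3 - <<'E'
from h import *
s=sense();print(s['time'],s['tcp_pos'],s['ft_force'])
snap('wrist','w4');print([proj('wrist',[.548+r*np.cos(np.radians(188.4)),.141+r*np.sin(np.radians(188.4)),z]).round() for r,z in((0,.086),(.06,.086),(.128,.006),(.179,.006))])
im=snap('scene','s4')
cv2.imwrite('pics/s4c.png',cv2.resize(im[170:280,225:365,::-1],None,fx=5.5,fy=5.4,interpolation=cv2.INTER_CUBIC))
E
```

```text
12.3 [0.67713049 0.04401378 0.19373977] [ 0.12178318 -0.20336188 -0.85634466]
[array([326.,   3.]), array([270., -66.]), array([232., -80.]), array([ 190., -130.])]
```

View pics/w4.png

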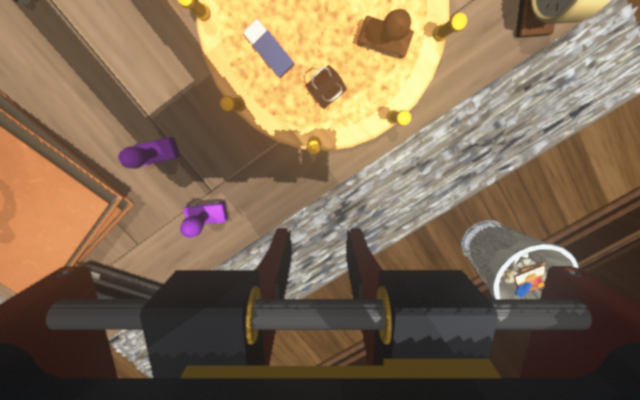

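View pics/s4c.png

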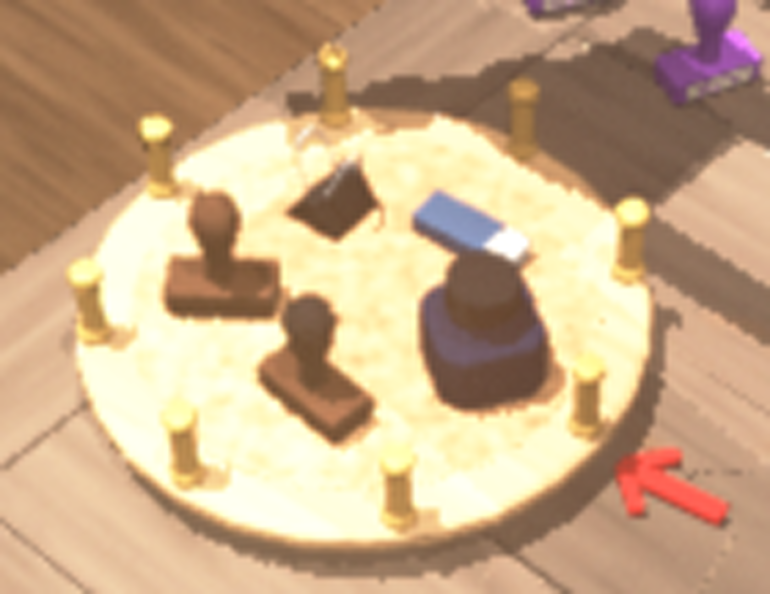

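The scene crop shows the robot clear and all items standing, with the cap top near (486,271). The wrist view does not include the bottle.

```bash
python3 - <<'E'
from h import *
f=lambda X,Y,z:ray('scene',225+X/5.5-.4,170+Y/5.4-.4,z)[:2]
c=np.array([.548,.141])
A=[]
for x,y in [(333,52),(155,122),(85,268),(524,88),(632,207),(588,365),(398,455),(180,408)]:
    d=f(x,y,.071)-c;A.append((np.degrees(np.arctan2(d[1],d[0])))%45)
print(np.round(A,1))
for p in [(486,271),(486,266),(486,276)]:
    d=f(*p,.086)-c;print(np.hypot(*d).round(4),np.degrees(np.arctan2(d[1],d[0]))%360)
# blue body mask centroid in old and new image, on z=.05
for n in('s0','s4'):
    im=cv2.imread(f'pics/{n}.png');x0,x1,y0,y1=(266,296,222,254) if n=='s0' else (299,326,214,247)
    v=im[y0:y1,x0:x1].max(2)<130
    k,l,st,ce=cv2.connectedComponentsWithStats(v.astype(np.uint8));i=1+st[1:,4].argmax()
    d=ray('scene',x0+ce[i][0],y0+ce[i][1],.055)[:2]-c;print(n,st[i],np.hypot(*d),np.degrees(np.arctan2(d[1],d[0]))%360)
E
```

```text
[5.2 5.  5.4 4.8 5.8 5.1 5.9 5.3]
0.0614 190.56095976641606
0.06 192.80998067973024
0.0628 188.42254853538154
s0 [  2   8  24  24 394] 0.0723668339059116 114.1306606782143
s4 [  3   0  22  32 502] 0.06437984867768663 184.26316412220336
```

```bash
python3 -c "
from station import *
print(job_done())"
```

```text
the job is handed in; nothing more can be done
None
```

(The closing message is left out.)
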